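# Lock a slotted test plate onto the clamping stage with a T-key

## Task

Press the red tab of the green tip-up rest down so that the slotted steel plate tips up and stays up, then take the plate and lay it flat in the clamping stage between the guide ears. Then pass the blue-handled T-key down through the plate and the stage's slot until its brass collar sits on the plate, and give it a quarter turn so its T-head is locked crosswise under the stage; let go of it there. Leave the two specimen mounts and the orange loupe where they stand.

Things in the scene. Friction and masses are not known exactly. Their poses are not given: they have to be found in the camera images.
- rest: Green fixed tip-up rest, base 100 x 62 mm. Origin on the bench under it; x along it, the red tab at its -x end; z up. The plate lies on a hinged cradle, 24 mm wide, top 30 mm above the bench when level, between two side walls 32 mm high (25 to 31 mm either side of the centre line), so only its top 2 mm stand out until tipped.
- tipper (a joint): Tilt of the cradle, rad: 0 level, stop at 0.45. Hinge line along the rest's y at its x = -36 mm, 27 mm above the bench. Pushing the red tab down raises the plate's +x end. Stiff hinge: 5 to 8 N on the tab moves it, it stays where left. A lip at the hinge keeps the tilted plate from sliding.
- tab (a point): Centre of the upper face of the red press tab, 67 mm in -x from the rest's origin. Tab 39 mm (x) by 36 mm (y), 30 mm above the bench when level; this point sinks about 14 mm at the stop.
- plate: Loose bright steel plate 84 x 44 x 4 mm, about 95 g, with a 36 x 20 mm slot lengthwise through its middle. Origin: centre of its underside; x along its length, z out of its upper face. Starts level on the rest, x along the rest's x, centre at the rest's x = +11 mm. Tipped up, it can be gripped across its 44 mm width; it overhangs the cradle 10 mm each side.
- stage: Fixed clamping stage, base 130 x 76 mm, length along x. Origin on the bench under its centre. A bridge 36 mm wide (y) carries the plate, which then overhangs it 4 mm each side. End blocks (inner faces x = +-47 mm) and four ears (inner faces y = +-26 mm, at |x| 34 to 48 mm) rise to 62 mm: 4 to 5 mm of room around the plate.
- slot (a point): Middle of the bridge's top face, 56 mm above the bench, where the centre of the plate's underside comes to lie, plate length along the stage's x (either way round). The bridge is 8 mm thick and open underneath; its slot is 30 mm (stage x) by 14 mm (stage y).
- key: Loose brass T-key, 57 mm tall, about 90 g. Origin: middle of the underside of its T-head; z up the shank, x along T-head and handle. Head 22 (x) x 7 (y) x 6 mm; shank 7 mm across; collar 34 mm across, its underside 20.5 mm and top 25.5 mm above the origin. Starts upright in its holder. It goes in with x along the stage's x; locked, its x is along the stage's y (turn either way; no stop).
- handle (a point): Middle of the T-key's blue wing handle, 44 mm above the key's origin: 44 (key x) x 14 (key y) x 26 mm high, 31 to 57 mm above the origin. When the collar sits on the seated plate the key's origin is 39.5 mm above the bench and the T-head 2.5 mm clear under the bridge.
- holder: Fixed grey block 60 x 60 x 30 mm with a 27 mm round hole in which the key hangs by its collar (key origin 9.5 mm above the bench). Origin under its centre.
- mount_yellow: Loose yellow specimen mount, cylinder 30 mm across, 20 mm high; bystander. Origin at the centre of its underside.
- mount_green: Loose green specimen mount, cylinder 30 mm across, 20 mm high; bystander. Origin at the centre of its underside.
- loupe: Loose orange loupe, 32 mm across, 34 mm high; bystander. Origin at the centre of its underside.
Things that resemble listed ones, but are neither listed nor needed, are in the scene too. Of the things like the plate, leave any that is purple or turquoise; of the rest the larger one is meant.

How it is judged (in metres and radians):
On the way, in this order (a step that is already met when the one before it is completed fails the run):
1. the cradle is tipped up (over 0.35 rad) with the plate still on the rest (value of joint tipper above 0.35 rad and horizontal distance between plate and rest below 0.03 m), for 0.2 s.
2. the plate lies flat in the stage, released (x of plate in the frame of stage between -0.007 and 0.007 m and y of plate in the frame of stage between -0.006 and 0.006 m and z of plate in the frame of stage between 0.054 and 0.058 m and angle between plate's own z axis and vertical below 0.06 rad and angle between the x axis of plate and the x axis of stage, either way round below 0.2 rad and contact force between the fingers and plate below 0.1 N), for 0.2 s.
3. the T-head is through the slot, still lengthwise (within 0.4 rad), over the seated plate (x of plate in the frame of stage between -0.007 and 0.007 m and y of plate in the frame of stage between -0.006 and 0.006 m and z of plate in the frame of stage between 0.054 and 0.058 m and angle between plate's own z axis and vertical below 0.06 rad and angle between the x axis of plate and the x axis of stage, either way round below 0.2 rad and x of key in the frame of stage between -0.009 and 0.009 m and y of key in the frame of stage between -0.005 and 0.005 m and z of key in the frame of stage between 0.034 and 0.0418 m and angle between key's own z axis and vertical below 0.1 rad and angle between the x axis of key and the x axis of stage, either way round below 0.4 rad), for 0.05 s.
4. the T-head is turned crosswise under the bridge (x of plate in the frame of stage between -0.007 and 0.007 m and y of plate in the frame of stage between -0.006 and 0.006 m and z of plate in the frame of stage between 0.054 and 0.058 m and angle between plate's own z axis and vertical below 0.06 rad and angle between the x axis of plate and the x axis of stage, either way round below 0.2 rad and x of key in the frame of stage between -0.009 and 0.009 m and y of key in the frame of stage between -0.005 and 0.005 m and z of key in the frame of stage between 0.034 and 0.0418 m and angle between key's own z axis and vertical below 0.1 rad and angle between the x axis of key and the y axis of stage, either way round below 0.26 rad), for 0.2 s.
At the end, for the whole second after the job is handed in: Plate flat in the stage: centre within 7 mm lengthwise, 6 mm across, height 2 mm, lengthwise within 0.2 rad. T-key upright in it (9 mm along the slot, 5 mm across, tilt under 0.1 rad), T-head wholly under the bridge and crosswise to the slot within 0.26 rad. Both released and at rest (all of step 4 and linear speed of each of key, plate below 0.02 m/s and angular speed of key below 0.2 rad/s); the robot touches nothing.
It fails at once if mount_yellow pushed more than 25 mm or tipped over (distance of mount_yellow from where it was at the start of the episode above 0.025 m or angle between mount_yellow's own z axis and vertical above 0.5 rad).
It fails at once if mount_green pushed more than 25 mm or tipped over (distance of mount_green from where it was at the start of the episode above 0.025 m or angle between mount_green's own z axis and vertical above 0.5 rad).
It fails at once if loupe pushed more than 25 mm or tipped over (distance of loupe from where it was at the start of the episode above 0.025 m or angle between loupe's own z axis and vertical above 0.5 rad).
It also fails if it takes over 64 s, if anything falls off the work surface, if the arm or the gripper's body presses on something with over 40 N, if the wrist force passes 120 N, or if a joint passes its speed limit or range.

## Robot

A 6-joint arm with a two-finger parallel gripper is mounted at the origin on the work surface. World frame = base frame: x ahead of the robot, y to its left, z up, the work surface at z = 0. Lengths are in m, angles in degrees, forces in N, time in s.
With the tool pointing down it reaches from about 0.4 to 0.825 m from the base axis. Payload 7 kg.
Tool frame: the origin (TCP) lies at the very end of the fingers, on their centre line; the grasp point (between the pads) lies 19 mm behind it (ctrl.grasp_offset is the distance from the TCP to the grasp point, in m); z points along the fingers, y is the line along which they close (so a half turn about z gives the same grasp; the last joint's range is limited). The gripper opens to 88 mm and grips with 3 to 60 N. Pads are 19 mm wide; open, the fingers measure 130 mm over their backs; the gripper's body (78 mm by 193 mm) begins 47 mm behind the grasp point.
Start: joints at [-58.436, 20.546, 0.682, 0, -70.136, -16.507], TCP at [0.175, -0.652, 0.227] pointing down, gripper open.
Joint ranges: [-176.03, 176.03], [-82.01, 121.73], [-58.28, 71.71], [-173.87, 95.51], [-174.79, -0.11], [-173.66, 173.66]. Speed limits (degrees/s): [136.94, 136.94, 172.46, 180, 180, 180].

## Interface

Orientations are given as [roll, pitch, yaw] about the fixed x, y, z axes, in that order (R = Rz(yaw) Ry(pitch) Rx(roll)).
In Python, from plant import ctrl gives the robot as it stands. The module is installed in compiled form; this text tells all that it offers.
- The arm moves only by the tool jog_arm, never from a script. Its argument "plan" is a list that holds one entry, the list of rows, each a list of 7 numbers: the opening, from 0 (shut) to 1 (fully open), then the shift along the tool's x, y, z in m, then the turn, a rotation vector about the tool's x, y, z in degrees. A call has 1 to 20 rows; each row is the pose to reach, as a shift and turn from the pose commanded when the call began, along the tool's axes at that moment; what a row does not reach only later rows make up. A row lasts 1/8 s, in which the tool goes at most 62.5 mm and 10.7 degrees, less where a joint would pass 70% of its speed; a pose out of reach is approached as far as the arm can. A call with a gripper value outside its range is refused whole. The fingers move at their own pace and stop on an object; the grip force is fixed at half the most. Time passes only in rows, so rows that repeat a pose let the fingers close. It gives the time, the measured TCP pose, the force, the opening and the grip force at its end, in the units of the state.
- ctrl.get_obs(): the state, without advancing time (a new reading comes with each control period).
- ctrl.snapshot(name): name is "scene" or "top"; returns a dict with "image" (384x512x3 uint8, red, green, blue), "vertical_fov" (degrees; the focal length in pixels is half the picture's height over the tangent of half this angle, whatever the lens; pixels are square), "cx", "cy" (the principal point, pixels), "k1" (the pictures are not rectified: a ray, as slopes to the right and down, at radius r is drawn at 1 + k1 r^2 times it, then the intrinsics apply), "R" (3x3) and "t" (3): a world point X has camera coordinates R X + t. Camera axes: x right, y down, z forward; pixel columns grow to the right and rows downward; lengths in m; the calibration is good to about 2 mm. A picture is of the moment at which its call begins. There is no depth.
- ctrl.close_job(): hands the job in; it is judged then, once.
The state is a dict: "clock": time; "joint_pos": joint angles; "qvel": joint speeds; "tau": joint torques, N m; "tool_pos": TCP position; "orientation": TCP orientation; "force": force on the tool from outside, world axes, zero at the start; "moment": the same for the moment, N m; "opening": finger opening in m; "gripper_force": force on a finger pad.
Only numpy, scipy, OpenCV 4.12 (cv2) and the standard library are available. Lean on these libraries where they do the work, as an engineer would, in place of code of your own. Each camera call takes 0.05 s, during which the arm holds its last target. There are 200 camera calls.

## Working session

There is one attempt and no reset: what is moved stays moved. The work goes in short steps, Python scripts to look and compute and a tool call to move; the robot and the scene stay as the last step left them, time stands still between calls to the robot, and variables do not carry over. Pictures are saved under pics/ and viewed, at most 10 in all, crops included, and the job is handed in when it is done.

Besides the shell and the picture viewer there is one more tool, called after ">>>" as name([rows], argument=value, ...), one row to a line, values as JSON. jog_arm: Moves the arm, as the interface text tells. Its arguments: {"type":"object","properties":{"plan":{"type":"array","items":{"type":"array","items":{"type":"array","items":{"type":"number"}}}}},"required":["plan"]}

```bash
mkdir -p pics; python3 - <<'E'
from plant import ctrl
import cv2,pickle
for n in("scene","top"):
    s=ctrl.snapshot(n);pickle.dump(s,open(f"{n}0.pkl","wb"))
    cv2.imwrite(f"pics/{n}0.png",cv2.resize(s["image"][:,:,::-1],(800,600),interpolation=cv2.INTER_CUBIC))
    print({k:v for k,v in s.items() if k!="image"})
print(ctrl.get_obs())
E
```

```text
{'vertical_fov': 53.63760733727253, 'cx': 262.97093878513095, 'cy': 192.65831938658067, 'k1': 0.017805330871475285, 'R': array([[ 0.59829995,  0.80099767,  0.02097383],
       [ 0.4972749 , -0.35065682, -0.7935726 ],
       [-0.62829519,  0.4852242 , -0.608114  ]]), 't': array([-0.28599582, -0.23034025,  1.16140304])}
{'vertical_fov': 49.800077420052205, 'cx': 256.331673069789, 'cy': 189.80133885271667, 'k1': -0.014250696331788213, 'R': array([[ 0.02080289, -0.99971378, -0.01181486],
       [-0.99938703, -0.02046037, -0.02840672],
       [ 0.02815686,  0.01239856, -0.99952662]]), 't': array([-0.05196413,  0.52643613,  1.02438408])}
{'clock': 0.1, 'joint_pos': array([-5.84359145e+01,  2.05869933e+01,  6.38307911e-01, -1.60116372e-02,
       -7.01343727e+01, -1.65069084e+01]), 'qvel': array([-0.00892582, -0.18674168,  0.16105775,  0.07800623, -0.03725371,
        0.00802311]), 'tau': array([ 5.67482020e-04, -5.84165812e+01,  2.93747592e+01,  7.01534808e+00,
        1.01693082e-02, -7.68873792e-05]), 'tool_pos': array([ 0.17520673, -0.65141884,  0.22572017]), 'orientation': array([ 1.79916088e+02, -9.16898878e-03, -1.64948268e+02]), 'force': array([-0.36485991, -0.03035397, -0.02878525]), 'moment': array([-0.02547525,  0.01523761, -0.02286166]), 'gripper_force': 0.0, 'opening': 0.08789087957842485}
```

View pics/scene0.png

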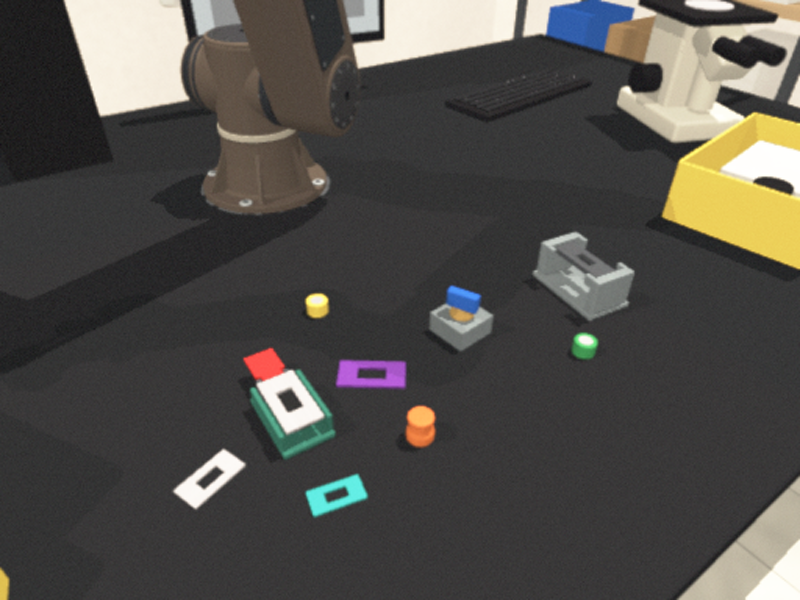

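View pics/top0.png

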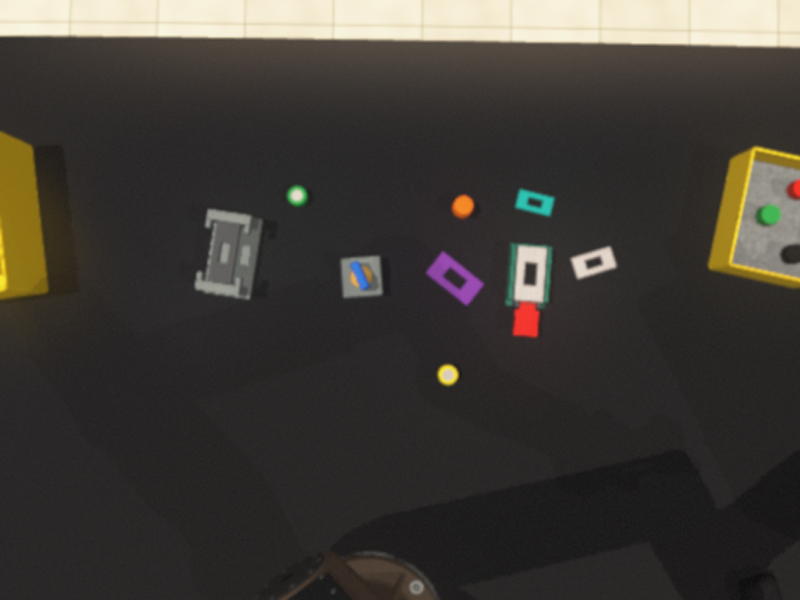

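The top view (800x600) shows the rest at (530,275) with its red tab at (527,320), the key and holder at (361,276), and the stage at (230,253). The distractors are purple (455,278), turquoise (535,203) and a smaller white plate (594,262). I'll measure by colour, and crop the stage and key.

```bash
cat > h.py <<'E'
import numpy as np,cv2,pickle
def cam(s):
    f=s["image"].shape[0]/2/np.tan(np.radians(s["vertical_fov"])/2)
    return np.array([[f,0,s["cx"]],[0,f,s["cy"]],[0,0,1.]]),np.array([s["k1"],0,0,0.])
def unproj(s,px,z):
    K,d=cam(s);p=cv2.undistortPoints(np.array(px,float).reshape(-1,1,2),K,d).reshape(-1,2)
    v=np.c_[p,np.ones(len(p))]@s["R"];c=-s["R"].T@s["t"]
    return c+v*((np.atleast_1d(z)-c[2])/v[:,2])[:,None]
def proj(s,X):
    K,d=cam(s);return cv2.projectPoints(np.array(X,float).reshape(-1,1,3),cv2.Rodrigues(s["R"])[0],s["t"],K,d)[0].reshape(-1,2)
def blobs(s,lo,hi,amin=25):
    m=cv2.inRange(cv2.cvtColor(s["image"],cv2.COLOR_RGB2HSV),lo,hi)
    n,l,st,c=cv2.connectedComponentsWithStats(m)
    return [(c[i],st[i],l==i) for i in range(1,n) if st[i][4]>=amin]
def rect(s,mask,z):
    "world min-area rect of mask at height z: centre, sizes mm, yaw deg of long side"
    c=cv2.findContours(mask.astype(np.uint8),0,cv2.CHAIN_APPROX_NONE)[0]
    c=max(c,key=len).reshape(-1,2)
    w=unproj(s,c,z)[:,:2]*1000
    r=cv2.boxPoints(cv2.minAreaRect(w.astype(np.float32)))
    e1,e2=r[1]-r[0],r[2]-r[1]
    if np.hypot(*e1)<np.hypot(*e2):e1,e2=e2,e1
    return r.mean(0).round(1),np.hypot(*e1).round(1),np.hypot(*e2).round(1),(np.degrees(np.arctan2(e1[1],e1[0]))%180).round(1)
def load(n):return pickle.load(open(n+".pkl","rb"))
COL={"red":((0,150,120),(6,255,255),.03),"blue":((105,120,80),(125,255,255),.0665),"yellow":((22,120,120),(35,255,255),.02),"orange":((7,150,120),(17,255,255),.034),
"white":((0,0,170),(180,50,255),.034),"teal":((80,100,60),(95,255,255),.02),"green":((50,120,50),(79,255,255),.03),"purple":((130,80,60),(160,255,255),.004)}
E
python3 - <<'E'
from h import *
for n in("top0","scene0"):
    s=load(n);print(n)
    for k,(lo,hi,z) in COL.items():
        for c,st,m in blobs(s,lo,hi):
            if n=="top0" and not(90<c[1] <260 and 110<c[0]<450): continue
            if n=="scene0" and not(130<c[1]<360 and 100<c[0]<430): continue
            print(k,c.round(1),st[4],*rect(s,m,z))
t=load("top0");a=t["image"][125:200,115:255];b=load("scene0")["image"][140:230,260:415]
A=cv2.resize(a,None,fx=5,fy=5,interpolation=2);B=cv2.resize(b,None,fx=2.8,fy=2.8)
A=cv2.resize(t["image"][125:200,115:255],(700,375),interpolation=2)
cv2.imwrite("pics/c0.png",cv2.convertScaleAbs(A[:,:,::-1],alpha=1.5))
cv2.imwrite("pics/c1.png",cv2.resize(b,(775,450),interpolation=2)[:,:,::-1])
E
```

```text
top0
red [336.4 204.7] 331 [ 496.2 -235.8] 53.5 38.9 0.9
blue [230.  175.9] 90 [557.4  21.1] 43.2 11.7 25.7
yellow [286.1 239.1] 96 [ 407.3 -116.8] 31.7 30.7 27.7
orange [295.7 131.7] 162 [ 669.5 -133.9] 34.3 31.7 1.0
white [189.5 124.5] 32 [683.1 125.4] 12.4 12.3 1.5
white [339.1 174.7] 496 [ 567.4 -241.5] 83.8 43.5 176.4
white [379.5 167.6] 273 [ 586.8 -339.3] 61.5 32.2 109.1
teal [341.8 129.2] 316 [ 681.  -249.2] 60.4 33.8 77.0
green [190.3 125.4] 79 [682.6 126. ] 32.1 29.6 91.0
green [327.2 170.5] 52 [ 573.7 -212.8] 78.3 5.4 176.8
purple [290.6 177.7] 642 [ 559.4 -126.3] 89.4 50.0 52.5
scene0
red [168.8 232.9] 353 [ 496.9 -236.1] 48.6 38.3 175.9
blue [296.1 190.9] 273 [569.4  11.9] 52.0 41.1 25.3
yellow [202.5 196.2] 150 [ 420.  -122.9] 54.2 30.6 149.7
orange [268.8 272.5] 423 [ 685.7 -143.1] 54.4 30.8 143.6
white [359.5 153.1] 95 [515.9 276.3] 69.3 24.8 81.3
white [391.3 175.8] 126 [618.1 261.8] 68.6 27.5 81.7
white [369.7 178.2] 97 [601.4 212.6] 58.1 24.7 168.5
white [364.7 185.7] 27 [613. 180.] 27.9 8.1 175.8
white [202.3 191.6] 25 [ 425.  -124.1] 13.4 10.6 54.8
white [300.7 205.5] 133 [582.   19.4] 59.3 29.3 81.5
white [374.5 217.4] 44 [696.3 113.2] 17.0 14.9 166.3
white [185.3 256.5] 807 [ 569.1 -239.9] 87.1 45.3 176.4
white [133.4 305.9] 641 [ 616.3 -350.4] 62.0 33.2 107.9
teal [172.4 272.4] 30 [ 580.1 -271.6] 32.9 10.2 154.4
teal [207.6 271.3] 44 [ 613.8 -218.7] 20.3 17.5 100.2
teal [200.8 280.3] 73 [ 623.3 -237.5] 32.0 28.1 118.4
teal [186.  284.1] 63 [ 617.5 -262.5] 30.4 22.1 162.7
teal [214.7 316.5] 610 [ 697.4 -256.4] 56.9 32.3 76.2
green [373.1 222.7] 147 [700.1 107.9] 50.3 28.1 125.9
green [200.7 251.8] 54 [ 570.8 -211.5] 82.2 3.7 176.3
green [176.  272.9] 194 [ 580.6 -266. ] 109.7 20.0 176.0
green [206.3 276.4] 50 [ 627.9 -233. ] 20.9 19.5 69.1
purple [237.3 239.2] 737 [ 562.3 -126.1] 86.0 50.0 54.4
```

View pics/c0.png

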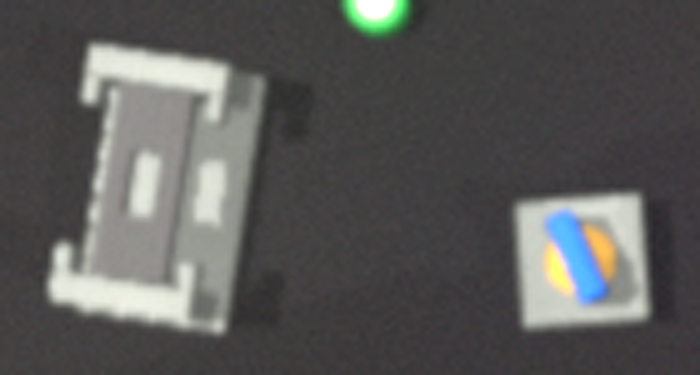

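View pics/c1.png

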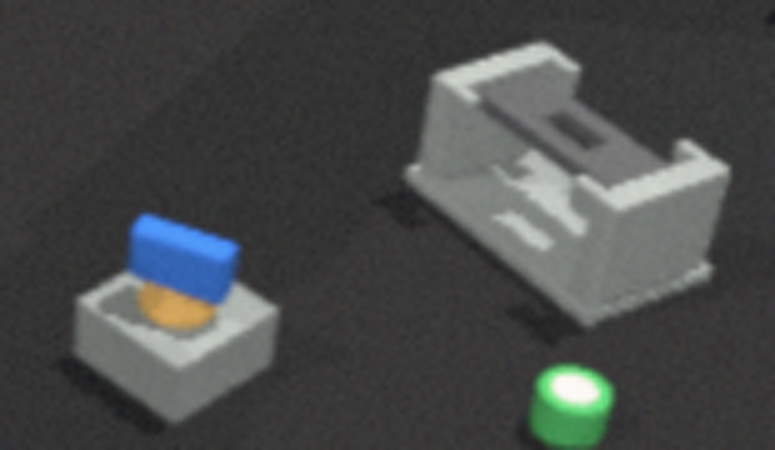

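The crops show the stage with end blocks up and down, its bridge slot at crop (145,185), and the key handle running from (560,215) to (592,297) in the holder. Next I'll fit stage and key centres from both views.

```bash
python3 - <<'E'
from h import *
from scipy.optimize import least_squares
t=load("top0");s=load("scene0")
T=lambda p:(np.array(p,float)+.5)/5-.5+[115,125]
S=lambda p:(np.array(p,float)+.5)/5-.5+[260,140]
f=lambda a:(a*1000).round(1).tolist()
print("camtop",f(-t["R"].T@t["t"]),"camscene",f(-s["R"].T@s["t"]))
print("top block corners z62",f(unproj(t,T([[90,43],[230,65],[190,320],[50,300]]),.062)))
print("top bridge",f(unproj(t,T([[118,86],[193,97],[170,284],[90,276]]),.056)))
print("top slot",f(unproj(t,T([[138,152],[161,153],[152,219],[129,215]]),.056)))
print("scene slot",f(unproj(s,S([[577,103],[609,129],[582,151],[549,122]]),.056)))
print("scene blocks z62",f(unproj(s,S([[435,75],[545,41],[728,168],[617,209]]),.062)))
print("top holder z30",f(unproj(t,T([[515,203],[641,193],[650,319],[524,328]]),.03)))
print("scene holder z30",f(unproj(s,S([[76,298],[178,367],[278,311]]),.03)))
print("top handle z66.5",f(unproj(t,T([[545,216],[573,210],[608,296],[580,304]]),.0665)))
print("scene handle top",f(unproj(s,S([[130,220],[148,214],[239,241],[224,250]]),.0665)))
E
```

```text
camtop [498.4, -53.9, 1038.2] camscene [1015.4, -415.2, 529.5]
top block corners z62 [[654.7, 255.8, 62.0], [645.4, 188.5, 62.0], [523.7, 204.2, 62.0], [531.8, 271.2, 62.0]]
top bridge [[635.2, 243.6, 56.0], [630.6, 207.3, 56.0], [540.8, 215.8, 56.0], [543.9, 254.4, 56.0]]
top slot [[603.7, 233.0, 56.0], [603.4, 221.9, 56.0], [571.7, 225.4, 56.0], [573.4, 236.5, 56.0]]
scene slot [[577.1, 250.4, 56.0], [600.2, 245.1, 56.0], [604.9, 220.6, 56.0], [580.4, 227.0, 56.0]]
scene blocks z62 [[527.9, 206.1, 62.0], [536.8, 273.1, 62.0], [656.1, 254.9, 62.0], [648.0, 190.0, 62.0]]
top holder z30 [[585.0, 54.6, 30.0], [591.1, -6.9, 30.0], [529.6, -12.7, 30.0], [523.9, 48.8, 30.0]]
scene holder z30 [[532.0, -9.8, 30.0], [591.3, -3.8, 30.0], [588.1, 54.3, 30.0]]
top handle z66.5 [[576.0, 36.4, 66.5], [579.1, 23.2, 66.5], [538.9, 5.8, 66.5], [534.8, 18.9, 66.5]]
scene handle top [[539.3, 11.0, 66.5], [540.4, 19.9, 66.5], [576.4, 38.3, 66.5], [577.4, 29.2, 66.5]]
```

```bash
cat > go.py <<'E'
import sys,numpy as np
from scipy.spatial.transform import Rotation as R
from plant import ctrl
def target(psi,ty=0): return R.from_euler("xyz",[180,0,psi],degrees=True)*R.from_rotvec([0,ty,0],degrees=True)
def d(x,y,z,psi,ty=0,o=None):
    o=o or ctrl.get_obs();A=R.from_euler("xyz",o["orientation"],degrees=True)
    return (A.inv().apply(np.array([x,y,z])-o["tool_pos"])).round(4).tolist(),(A.inv()*target(psi,ty)).as_rotvec(degrees=True).round(2).tolist()
if __name__=="__main__":
    o=ctrl.get_obs();print("t",o["clock"],"pos",o["tool_pos"].round(4),o["orientation"].round(2),"j",o["joint_pos"].round(1),"F",o["force"].round(1),"open",round(o["opening"],4),"g",o["gripper_force"])
    for a in sys.argv[1:]: print(a,d(*map(float,a.split(","))))
E
python3 go.py .4854,-.2355,.1,-183.6 .4854,-.2355,.035,-183.6
```

```text
t 0.1 pos [ 0.1752 -0.6514  0.2257] [ 1.7992e+02 -1.0000e-02 -1.6495e+02] j [-58.4  20.6   0.6  -0.  -70.1 -16.5] F [-0.4 -0.  -0. ] open 0.0879 g 0.0
.4854,-.2355,.1,-183.6 ([-0.4076, 0.3209, 0.1261], [0.08, -0.02, 18.65])
.4854,-.2355,.035,-183.6 ([-0.4076, 0.3208, 0.1911], [0.08, -0.02, 18.65])
```

>>> jog_arm([
  [[0, -0.408, 0.321, 0.126, 0.1, 0, 18.65], [0, -0.408, 0.321, 0.126, 0.1, 0, 18.65], [0, -0.408, 0.321, 0.126, 0.1, 0, 18.65], [0, -0.408, 0.321, 0.126, 0.1, 0, 18.65], [0, -0.408, 0.321, 0.126, 0.1, 0, 18.65], [0, -0.408, 0.321, 0.126, 0.1, 0, 18.65], [0, -0.408, 0.321, 0.126, 0.1, 0, 18.65], [0, -0.408, 0.321, 0.126, 0.1, 0, 18.65], [0, -0.408, 0.321, 0.126, 0.1, 0, 18.65], [0, -0.408, 0.321, 0.126, 0.1, 0, 18.65], [0, -0.408, 0.321, 0.126, 0.1, 0, 18.65], [0, -0.408, 0.321, 0.126, 0.1, 0, 18.65], [0, -0.408, 0.321, 0.15, 0.1, 0, 18.65], [0, -0.408, 0.321, 0.175, 0.1, 0, 18.65], [0, -0.408, 0.321, 0.185, 0.1, 0, 18.65], [0, -0.408, 0.321, 0.185, 0.1, 0, 18.65]],
])

```text
clock: 2.1
tool_pos: [0.4854, -0.2363, 0.0414]
orientation: [-179.9, -0.0, 176.4]
force: [0.3, 0.3, 0.2]
opening: 0.0006
gripper_force: 0.0
```

```bash
python3 go.py .4854,-.2355,.03,-183.6 .4854,-.2355,.018,-183.6
```

```text
t 2.1 pos [ 0.4854 -0.2363  0.0414] [-1.7990e+02 -4.0000e-02  1.7636e+02] j [ -5.1  19.2 -29.4   0.2 -41.4 -88.7] F [0.3 0.3 0.2] open 0.0006 g 0.0
.4854,-.2355,.03,-183.6 ([0.0001, 0.0009, 0.0114], [-0.1, -0.04, -0.04])
.4854,-.2355,.018,-183.6 ([0.0001, 0.0009, 0.0234], [-0.1, -0.04, -0.04])
```

>>> jog_arm([
  [[0, 0, 0.001, 0.009, 0, 0, 0], [0, 0, 0.001, 0.013, 0, 0, 0], [0, 0, 0.001, 0.016, 0, 0, 0], [0, 0, 0.001, 0.019, 0, 0, 0], [0, 0, 0.001, 0.021, 0, 0, 0], [0, 0, 0.001, 0.021, 0, 0, 0]],
])

```text
clock: 2.85
tool_pos: [0.4868, -0.235, 0.0213]
orientation: [-179.9, 0.1, 176.4]
force: [-0.2, -0.3, 4.4]
opening: 0.0003
gripper_force: 2.2
```

>>> jog_arm([
  [[0, 0.001, 0, 0.002, 0, 0, 0], [0, 0.001, 0, 0.004, 0, 0, 0], [0, 0.001, 0, 0.006, 0, 0, 0], [0, 0.001, 0, 0.006, 0, 0, 0]],
])

```text
clock: 3.35
tool_pos: [0.4877, -0.2352, 0.0173]
orientation: [-179.8, 0.3, 176.5]
force: [-2.9, 2.2, 21.8]
opening: 0.0005
gripper_force: 10.3
```

>>> jog_arm([
  [[0, 0, 0, -0.02, 0, 0, 0], [0.6, 0.02, 0, -0.06, 0, 0, 0], [1, 0.07, 0, -0.11, 0, 0, 0], [1, 0.12, 0, -0.14, 0, 0, 0], [1, 0.12, 0, -0.14, 0, 0, 0]],
])

```text
clock: 3.98
tool_pos: [0.3637, -0.227, 0.1573]
orientation: [-179.9, 0.3, 176.4]
force: [0.5, -0.1, -0.2]
opening: 0.0352
gripper_force: 0.0
```

```bash
python3 - <<'E'
from h import *
from plant import ctrl
import pickle
P=[]
for n,(a,b,c,e) in {"scene":(190,310,100,270),"top":(130,230,270,410)}.items():
    s=ctrl.snapshot(n);pickle.dump(s,open(n+"1.pkl","wb"))
    P.append(cv2.resize(s["image"][a:b,c:e],(400,300),interpolation=2))
    for c,st,m in blobs(s,*COL["white"][:2],200): print(n,c.round(1),st)
cv2.imwrite("pics/p1.png",np.hstack(P)[:,:,::-1])
E
```

```text
scene [83.6 52. ] [  41    0   97   99 3548]
scene [235.8  10.3] [229   0  13  20 215]
scene [280.1  17.6] [ 229    0  102   43 3003]
scene [345.5   9.4] [335   0  37  23 390]
scene [448.8  47.6] [ 385    0  127   90 4935]
scene [490.5 104.8] [462  90  50  36 961]
scene [147.6 124.7] [140 111  13  31 219]
scene [117.2 134.1] [109 122  16  27 222]
scene [182.9 246. ] [164 235  39  23 447]
scene [133.4 306. ] [111 288  46  37 648]
scene [485.7 357.3] [ 435  306   77   78 3048]
top [267.7  12.3] [    0     0   512    29 13000]
top [379.5 167.6] [366 158  28  20 274]
top [340.5 177. ] [330 161  22  34 461]
```

View pics/p1.png

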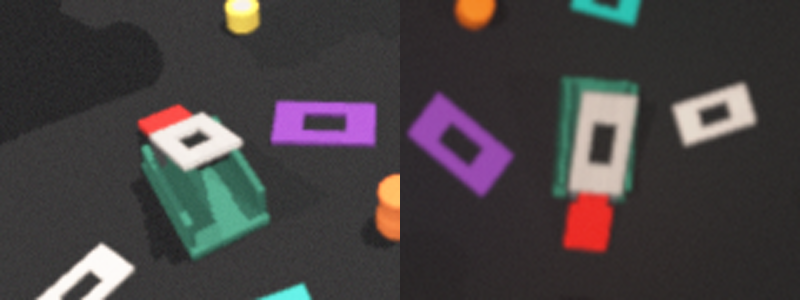

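The crop shows the plate tipped up and holding, with the red tab down (left: scene, plate at (195,140); right: top, plate at (603,145)). I'll fit its pose to both masks.

```bash
python3 - <<'E'
from h import *
from go import d
from scipy.optimize import minimize
from scipy.spatial.transform import Rotation as R
L=[]
for n,c0 in(("scene1",(183,246)),("top1",(340,177))):
    s=load(n);m=[m for c,st,m in blobs(s,*COL["white"][:2],200) if np.hypot(*(c-c0))<6][0]
    L.append((s,cv2.GaussianBlur(m.astype(np.float32),(0,0),.7)))
a,b=.042,.022
def pts(p,q,z): # plate centre top face
    return np.array(p[:3])/1000+R.from_euler("ZY",[p[3],-p[4]],degrees=True).apply([[sx*q[0],sy*q[1],z] for sx,sy in((1,1),(1,-1),(-1,-1),(-1,1))])
def ren(s,p):
    k=8;im=np.zeros((384*2,512*2),np.uint8)
    for q,v in(((a,b),255),((.018,.010),0)):
        u=proj(s,pts(p,q,.004));cv2.fillPoly(im,[np.round(((u+.5)*2-.5)*256).astype(np.int32)],v,cv2.LINE_AA,8)
    return cv2.GaussianBlur(cv2.resize(im,(512,384),interpolation=cv2.INTER_AREA).astype(np.float32)/255,(0,0),.7)
def cost(p,LL): return sum(((ren(s,p)-m)**2).sum() for s,m in LL)+((p[4]-25)/5)**2
d0=np.radians(-3.6);p0=[565,-241,50,-3.6,25.]
for LL in(L,L[:1],L[1:]):
    S=np.array([p0]+[np.add(p0,e) for e in np.diag([5,5,5,4,4])])
    r=minimize(cost,p0,args=(LL,),method="Nelder-Mead",options=dict(initial_simplex=S,maxiter=600))
    print(r.x.round(2),round(r.fun,1))
E
```

```text
[ 562.69 -240.55   48.27   -3.36   24.99] 67.9
[ 566.   -239.83   50.66   -3.29   25.07] 28.0
[ 560.92 -241.28   49.33   -2.37   29.46] 14.2
```

```bash
python3 go.py .5404,-.2391,.0963,-183.4,-25.5 .5667,-.2407,.0414,-183.4,-25.5
```

```text
t 4.075 pos [ 0.3654 -0.2271  0.1555] [-179.9     0.19  176.4 ] j [ -5.3   0.4 -34.8   0.1 -54.6 -88.4] F [ 0.5  0.1 -0. ] open 0.0428 g 0.0
.5404,-.2391,.0963,-183.4,-25.5 ([-0.1752, -0.0009, 0.0598], [-0.14, -25.31, -0.17])
.5667,-.2407,.0414,-183.4,-25.5 ([-0.2014, -0.0008, 0.1148], [-0.14, -25.31, -0.17])
```

>>> jog_arm([
  [[1, -0.06, -0.001, 0, 0, -10, 0], [1, -0.11, -0.001, 0.01, 0, -20, 0], [1, -0.15, -0.001, 0.03, -0.1, -25.3, -0.2], [1, -0.175, -0.001, 0.06, -0.1, -25.3, -0.2], [1, -0.175, -0.001, 0.06, -0.1, -25.3, -0.2], [1, -0.175, -0.001, 0.06, -0.1, -25.3, -0.2], [1, -0.175, -0.001, 0.06, -0.1, -25.3, -0.2], [1, -0.175, -0.001, 0.06, -0.1, -25.3, -0.2]],
])

```text
clock: 5.08
tool_pos: [0.54, -0.2392, 0.0956]
orientation: [-179.9, 25.4, 176.6]
force: [-0.5, 0.6, -0.3]
opening: 0.0875
gripper_force: 0.0
```

```bash
python3 go.py .5404,-.2391,.0963,-183.4,-25.5 .5667,-.2407,.0414,-183.4,-25.5
```

```text
t 5.075 pos [ 0.54   -0.2392  0.0956] [-179.95   25.41  176.64] j [ -5.6   9.6 -39.   -3.3 -16.  -84.9] F [-0.5  0.6 -0.3] open 0.0875 g 0.0
.5404,-.2391,.0963,-183.4,-25.5 ([-0.0007, 0.0001, -0.0005], [-0.04, -0.09, 0.04])
.5667,-.2407,.0414,-183.4,-25.5 ([-0.001, 0.0001, 0.0604], [-0.04, -0.09, 0.04])
```

>>> jog_arm([
  [[1, -0.001, 0, 0.02, 0, 0, 0], [1, -0.001, 0, 0.04, 0, 0, 0], [1, -0.001, 0, 0.055, 0, 0, 0], [1, -0.001, 0, 0.06, 0, 0, 0], [1, -0.001, 0, 0.06, 0, 0, 0], [1, -0.001, 0, 0.06, 0, 0, 0]],
])

```text
clock: 5.82
tool_pos: [0.5664, -0.2408, 0.0414]
orientation: [-179.9, 25.4, 176.6]
force: [0.9, -0.6, -0.2]
opening: 0.0876
gripper_force: 0.0
```

>>> jog_arm([
  [[0.3, 0, 0, 0, 0, 0, 0], [0.3, 0, 0, 0, 0, 0, 0], [0.3, 0, 0, 0, 0, 0, 0], [0.3, 0, 0, 0, 0, 0, 0], [0.3, 0, 0, 0, 0, 0, 0], [0.3, 0, 0, 0, 0, 0, 0], [0.3, 0, 0, 0, 0, 0, 0]],
])

```text
clock: 6.7
tool_pos: [0.5663, -0.2407, 0.0407]
orientation: [-180.0, 25.3, 176.6]
force: [0.1, 0.4, 0.3]
opening: 0.0433
gripper_force: 30.0
```

```bash
python3 go.py .53,-.238,.14,-183.4,-25.5 .5898,.2302,.14,-187.5
```

```text
t 6.7 pos [ 0.5663 -0.2407  0.0407] [-179.95   25.31  176.64] j [ -5.5  17.  -38.3  -5.3  -9.4 -82.8] F [0.1 0.4 0.3] open 0.0433 g 29.999690651893616
.53,-.238,.14,-183.4,-25.5 ([-0.0095, 0.0005, -0.1053], [-0.03, -0.19, 0.04])
.5898,.2302,.14,-187.5 ([-0.0387, 0.4714, -0.0919], [0.87, 25.3, 4.07])
```

>>> jog_arm([
  [[0.3, 0, 0, -0.02, 0, 0, 0], [0.3, 0, 0, -0.06, 0, 0, 0], [0.3, -0.009, 0, -0.105, 0, 0, 0], [0.3, -0.015, 0.05, -0.1, 0, 4, 0], [0.3, -0.02, 0.1, -0.092, 0.1, 8, 0.5], [0.3, -0.024, 0.15, -0.092, 0.2, 12, 1], [0.3, -0.028, 0.2, -0.092, 0.3, 16, 2], [0.3, -0.03, 0.25, -0.092, 0.5, 20, 3], [0.3, -0.034, 0.3, -0.092, 0.9, 25.3, 4.1], [0.3, -0.036, 0.35, -0.092, 0.9, 25.3, 4.1], [0.3, -0.038, 0.4, -0.092, 0.9, 25.3, 4.1], [0.3, -0.039, 0.45, -0.092, 0.9, 25.3, 4.1], [0.3, -0.039, 0.471, -0.092, 0.9, 25.3, 4.1], [0.3, -0.039, 0.471, -0.092, 0.9, 25.3, 4.1], [0.3, -0.039, 0.471, -0.092, 0.9, 25.3, 4.1], [0.3, -0.039, 0.471, -0.092, 0.9, 25.3, 4.1], [0.3, -0.039, 0.471, -0.092, 0.9, 25.3, 4.1]],
])

```text
clock: 8.82
tool_pos: [0.5901, 0.2288, 0.1404]
orientation: [-180.0, 0.0, 172.4]
force: [-0.0, -0.1, -2.0]
opening: 0.0433
gripper_force: 30.0
```

```bash
python3 go.py .5898,.2302,.14,-187.5; python3 - <<'E'
from h import *
from plant import ctrl
P=[]
for n,(a,b,c,e) in {"scene":(90,240,270,450),"top":(110,235,90,240)}.items():
    s=ctrl.snapshot(n);pickle.dump(s,open(n+"2.pkl","wb"))
    P.append(cv2.resize(s["image"][a:b,c:e],(400,333),interpolation=2))
cv2.imwrite("pics/p2.png",np.hstack(P)[:,:,::-1])
E
```

```text
t 8.825 pos [0.5901 0.2288 0.1404] [-1.7998e+02  1.0000e-02  1.7239e+02] j [  38.9   20.3  -11.5    0.   -58.2 -136.5] F [-0.  -0.1 -2. ] open 0.0433 g 29.999295473098755
.5898,.2302,.14,-187.5 ([0.0005, 0.0013, 0.0004], [-0.02, 0.01, -0.11])
```

View pics/p2.png

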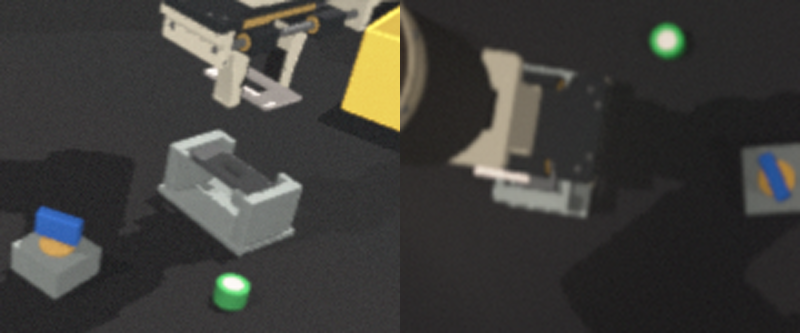

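Left: the plate hangs level in the grip over the stage (tips at (300,98), (262,108), (205,70)); right: the top view is mostly hidden by the gripper. I'll compare the corners with predictions.

```bash
python3 - <<'E'
from h import *
s=load("scene2");T=np.array([.5901,.2288,.1404]);a=np.radians(-7.6);Rz=np.array([[np.cos(a),-np.sin(a),0],[np.sin(a),np.cos(a),0],[0,0,1]])
C=T+np.array([[x,y,z] for x in(.042,-.042) for y in(-.022,.022) for z in(.009,.013)])@Rz.T
u=proj(s,C)
im=cv2.resize(s["image"][105:150,345:415],(770,495),interpolation=2)[:,:,::-1].copy()
for p in u: cv2.circle(im,tuple(int(v) for v in ((p+.5-[345,105])*11)),3,(0,0,255),-1)
cv2.imwrite("pics/p3.png",im)
E
```

```text
(no output)
```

View pics/p3.png

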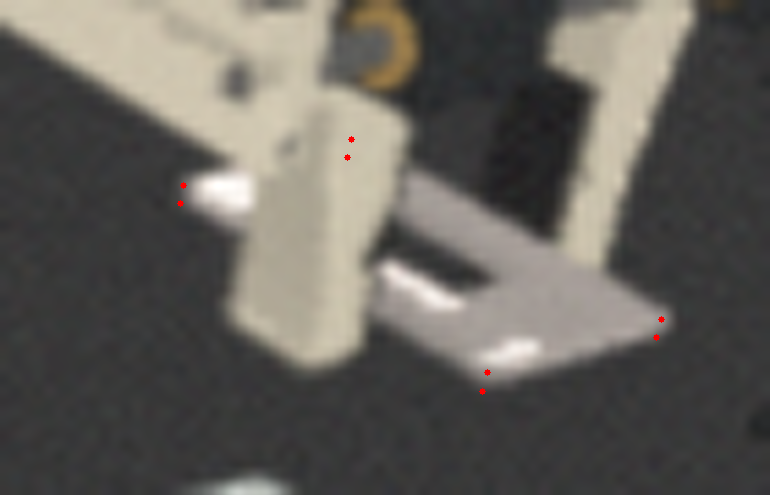

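>>> jog_arm([
  [[0.3, 0, 0.0015, 0.03, 0, 0, 0], [0.3, 0, 0.0015, 0.06, 0, 0, 0], [0.3, 0, 0.0015, 0.075, 0, 0, 0], [0.3, 0, 0.0015, 0.082, 0, 0, 0], [0.3, 0, 0.0015, 0.086, 0, 0, 0], [0.3, 0, 0.0015, 0.089, 0, 0, 0], [0.3, 0, 0.0015, 0.09, 0, 0, 0], [0.3, 0, 0.0015, 0.09, 0, 0, 0]],
])

```text
clock: 9.93
tool_pos: [0.5904, 0.2313, 0.0506]
orientation: [-180.0, 0.0, 172.5]
force: [-0.3, 0.4, -1.1]
opening: 0.0428
gripper_force: 30.0
```

>>> jog_arm([
  [[0.3, 0, 0, 0.001, 0, 0, 0], [0.3, 0, 0, 0.002, 0, 0, 0], [0.3, 0, 0, 0.003, 0, 0, 0], [0.3, 0, 0, 0.003, 0, 0, 0]],
])

```text
clock: 10.42
tool_pos: [0.5901, 0.2312, 0.0471]
orientation: [-180.0, -0.0, 172.5]
force: [0.4, -1.0, -1.6]
opening: 0.0431
gripper_force: 30.0
```

>>> jog_arm([
  [[0.3, 0, 0, 0.001, 0, 0, 0], [0.3, 0, 0, 0.002, 0, 0, 0], [0.3, 0, 0, 0.002, 0, 0, 0]],
])

```text
clock: 10.8
tool_pos: [0.5903, 0.2313, 0.0456]
orientation: [-180.0, 0.0, 172.5]
force: [-1.0, -0.9, 3.4]
opening: 0.0429
gripper_force: 30.0
```

>>> jog_arm([
  [[0.6, 0, 0, 0, 0, 0, 0], [0.8, 0, 0, 0, 0, 0, 0], [0.8, 0, 0, 0, 0, 0, 0], [0.8, 0, 0, 0, 0, 0, 0], [0.8, 0, 0, -0.03, 0, 0, 0], [0.8, 0, 0, -0.09, 0, 0, 0], [0.8, 0, -0.05, -0.09, 0, 0, 0], [0.8, 0, -0.1, -0.09, 0, 0, -10], [0.8, 0, -0.15, -0.09, 0, 0, -20], [0.8, 0, -0.15, -0.09, 0, 0, -20], [0.8, 0, -0.15, -0.09, 0, 0, -20]],
])

```text
clock: 12.18
tool_pos: [0.5708, 0.0824, 0.1356]
orientation: [-180.0, 0.0, -167.7]
force: [-0.0, -0.4, -0.3]
opening: 0.0702
gripper_force: 0.0
```

```bash
python3 go.py .5585,.0218,.1,-155 .5585,.0218,.042,-155; python3 - <<'E'
from h import *
from plant import ctrl
P=[]
for n,(a,b,c,e) in {"scene":(135,235,260,410),"top":(130,206,110,224)}.items():
    s=ctrl.snapshot(n);pickle.dump(s,open(n+"3.pkl","wb"))
    P.append(cv2.resize(s["image"][a:b,c:e],(400,267),interpolation=2))
    for k in("white","blue"):
        for c,st,m in blobs(s,*COL[k][:2],60):
            if 110<c[0]<410 and 135<c[1]<235: print(n,k,c.round(1),st[4],*rect(s,m,{"white":.06,"blue":.0665}[k]))
cv2.imwrite("pics/p4.png",np.vstack(P)[:,:,::-1])
E
```

```text
t 12.175 pos [0.5708 0.0824 0.1356] [-1.7998e+02  3.0000e-02 -1.6766e+02] j [  27.7   15.7  -19.1    0.   -55.2 -105.3] F [-0.  -0.4 -0.3] open 0.0702 g 0.0
.5585,.0218,.1,-155 ([0.025, -0.0566, 0.0356], [-0.02, 0.03, -12.66])
.5585,.0218,.042,-155 ([0.025, -0.0566, 0.0936], [-0.02, 0.03, -12.66])
scene white [307.5 137.1] 738 [410.  187.9] 221.4 102.6 143.2
scene white [375.3 164.9] 595 [590.8 232.6] 121.7 66.4 171.8
scene white [369.1 177.5] 90 [621.4 180.2] 51.1 23.4 169.4
scene blue [296. 191.] 278 [570.   12.6] 51.2 41.8 25.3
top white [206.6 140.9] 73 [635.  75.] 46.0 15.9 30.6
top white [210.8 168.4] 133 [578.3  65.2] 58.5 25.0 163.7
top white [379.5 167.6] 274 [ 584.5 -332.2] 60.8 31.3 108.3
```

View pics/p4.png

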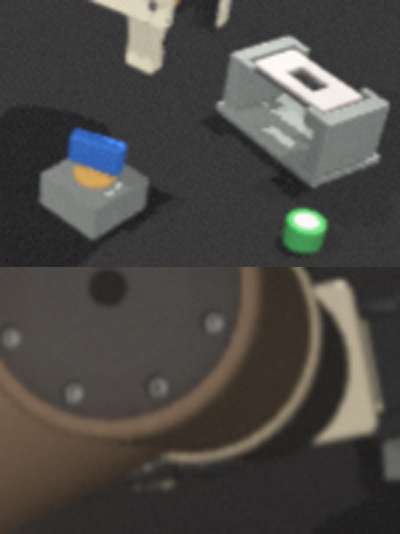

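Left/upper view: the plate lies flat in the stage between the ears (plate at (308,78)). The lower (top) view is blocked by the arm. Now the key.

>>> jog_arm([
  [[0.8, 0.025, -0.057, 0.02, 0, 0, -10], [0.8, 0.025, -0.057, 0.036, 0, 0, -12.7], [0.8, 0.025, -0.057, 0.036, 0, 0, -12.7], [0.8, 0.025, -0.057, 0.036, 0, 0, -12.7], [0.8, 0.025, -0.057, 0.06, 0, 0, -12.7], [0.8, 0.025, -0.057, 0.08, 0, 0, -12.7], [0.8, 0.025, -0.057, 0.092, 0, 0, -12.7], [0.8, 0.025, -0.057, 0.092, 0, 0, -12.7], [0.8, 0.025, -0.057, 0.092, 0, 0, -12.7]],
])

```text
clock: 13.4
tool_pos: [0.5591, 0.0218, 0.0441]
orientation: [-180.0, 0.1, -154.8]
force: [-0.2, 0.3, 0.5]
opening: 0.07
gripper_force: 0.0
```

```bash
python3 go.py .5585,.0218,.042,-155
```

```text
t 13.4 pos [0.5591 0.0218 0.0441] [-1.7996e+02  6.0000e-02 -1.5482e+02] j [ 22.3  20.5 -26.8   0.1 -42.7 -87.2] F [-0.2  0.3  0.5] open 0.07 g 0.0
.5585,.0218,.042,-155 ([0.0005, 0.0002, 0.0021], [-0.04, 0.06, 0.18])
```

>>> jog_arm([
  [[0.4, 0.0005, 0, 0.001, 0, 0, 0], [0.1, 0.0005, 0, 0.001, 0, 0, 0], [0, 0.0005, 0, 0.001, 0, 0, 0], [0, 0.0005, 0, 0.001, 0, 0, 0], [0, 0.0005, 0, 0.001, 0, 0, 0], [0, 0.0005, 0, 0.001, 0, 0, 0], [0, 0.0005, 0, 0.001, 0, 0, 0], [0, 0.0005, 0, 0.001, 0, 0, 0], [0, 0.0005, 0, 0.001, 0, 0, 0], [0, 0.0005, 0, 0.001, 0, 0, 0]],
])

```text
clock: 14.65
tool_pos: [0.5579, 0.0212, 0.0423]
orientation: [-180.0, -0.0, -154.8]
force: [-0.2, -0.1, -0.0]
opening: 0.0135
gripper_force: 30.0
```

```bash
python3 go.py .59,.2305,.125,-187.5
```

```text
t 14.65 pos [0.5579 0.0212 0.0423] [-1.7998e+02 -1.0000e-02 -1.5484e+02] j [ 22.3  20.5 -27.    0.  -42.5 -87.2] F [-0.2 -0.1 -0. ] open 0.0135 g 29.99979168176651
.59,.2305,.125,-187.5 ([-0.118, 0.1757, -0.0828], [-0.03, -0.0, 32.66])
```

>>> jog_arm([
  [[0, 0, 0, -0.02, 0, 0, 0], [0, 0, 0, -0.06, 0, 0, 0], [0, 0, 0, -0.083, 0, 0, 0], [0, -0.03, 0.05, -0.09, 0, 0, 8], [0, -0.06, 0.09, -0.09, 0, 0, 16], [0, -0.09, 0.13, -0.09, 0, 0, 24], [0, -0.11, 0.16, -0.085, 0, 0, 30], [0, -0.118, 0.176, -0.083, 0, 0, 32.7], [0, -0.118, 0.176, -0.083, 0, 0, 32.7], [0, -0.118, 0.176, -0.083, 0, 0, 32.7], [0, -0.118, 0.176, -0.083, 0, 0, 32.7]],
])

```text
clock: 16.02
tool_pos: [0.5899, 0.2299, 0.1254]
orientation: [-180.0, 0.0, 172.4]
force: [-0.1, 0.5, -0.1]
opening: 0.0135
gripper_force: 30.0
```

```bash
python3 go.py .59,.2305,.125,-187.5; python3 - <<'E'
from h import *
from plant import ctrl
o=ctrl.get_obs();s=ctrl.snapshot("scene");pickle.dump(s,open("scene4.pkl","wb"))
T=o["tool_pos"];a=np.radians(o["orientation"][2]);Rz=np.array([[np.cos(a),-np.sin(a),0],[np.sin(a),np.cos(a),0],[0,0,1]])
O=T-[0,0,.0328]
box=lambda hx,hy,z0,z1:[[x,y,z] for x in(hx,-hx) for y in(hy,-hy) for z in(z0,z1)]
C=O+np.array(box(.022,.007,.031,.057)+box(.011,.0035,0,.006))@Rz.T
g=np.linspace(0,2*np.pi,24);C2=O+np.c_[.017*np.cos(g),.017*np.sin(g),g*0+.0205]
b=np.radians(-7.5);Rb=np.array([[np.cos(b),-np.sin(b),0],[np.sin(b),np.cos(b),0],[0,0,1]])
C3=[.5905,.2305,0]+np.array([[x,y,.06] for x in(.042,-.042) for y in(.022,-.022)]+[[x,y,.06] for x in(.018,-.018) for y in(.01,-.01)])@Rb.T
im=cv2.resize(s["image"][95:195,325:430],(756,600)[:2] if 0 else (630,600),interpolation=2)[:,:,::-1].copy()
for X,c in((C,(0,0,255)),(C2,(0,255,0)),(C3,(255,0,255))):
    for p in proj(s,X): cv2.circle(im,tuple(int(v) for v in ((p+.5-[325,95])*6)),2,c,-1)
cv2.imwrite("pics/p5.png",im)
E
```

```text
t 16.025 pos [0.5899 0.2299 0.1254] [-1.7997e+02  1.0000e-02  1.7244e+02] j [  38.9   21.2  -12.4    0.   -56.4 -136.5] F [-0.1  0.5 -0.1] open 0.0135 g 29.9994894862175
.59,.2305,.125,-187.5 ([-0.0, 0.0006, 0.0004], [-0.03, 0.01, -0.06])
```

View pics/p5.png

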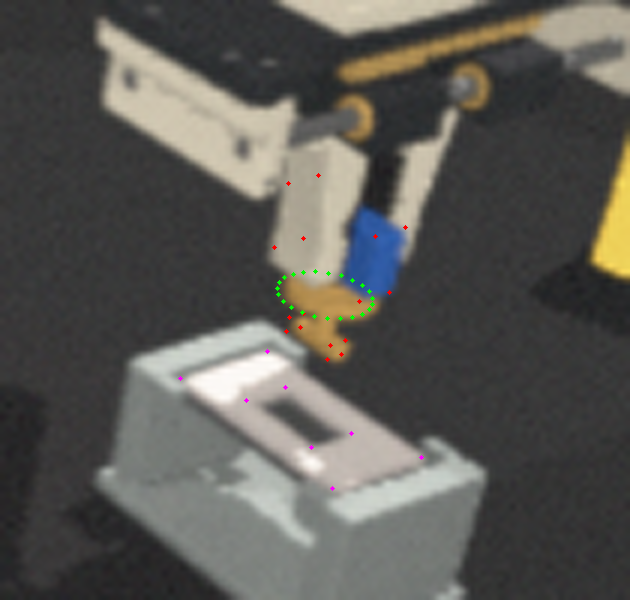

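The key hangs upright over the plate (head at (325,340), slot at (300,420)). Both are shifted slightly right of the prediction, so I'll fit the key and slot numerically.

```bash
cat > fit.py <<'E'
from h import *
from scipy.optimize import minimize
def Rz(a): a=np.radians(a);return np.array([[np.cos(a),-np.sin(a),0],[np.sin(a),np.cos(a),0],[0,0,1]])
def fill(im,s,X,v,hull=True):
    u=((proj(s,X)+.5)*4-.5).astype(np.float32)
    if hull:u=cv2.convexHull(u).reshape(-1,2)
    cv2.fillPoly(im,[np.round(u*64).astype(np.int32)],v,cv2.LINE_AA,6)
sm=lambda im:cv2.GaussianBlur(cv2.resize(im,(512,384),interpolation=cv2.INTER_AREA).astype(np.float32)/255,(0,0),.8)
box=lambda hx,hy,z0,z1:np.array([[x,y,z] for x in(hx,-hx) for y in(hy,-hy) for z in(z0,z1)])
g=np.linspace(0,2*np.pi,32)
cyl=lambda r,z0,z1:np.vstack([np.c_[r*np.cos(g),r*np.sin(g),g*0+z] for z in(z0,z1)])
quad=lambda hx,hy,z:np.array([[hx,hy,z],[hx,-hy,z],[-hx,-hy,z],[-hx,hy,z]])
def keyren(s,p):
    im=np.zeros((1536,2048),np.uint8)
    for X in(box(.011,.0035,0,.006),cyl(.0035,0,.0205),cyl(.017,.0205,.0255)): fill(im,s,np.array(p[:3])/1000+X@Rz(p[3]).T,255)
    return sm(im)
def plateren(s,p):
    im=np.zeros((1536,2048),np.uint8)
    for q,v in((quad(.042,.022,.06),255),(quad(.018,.010,.06),0)): fill(im,s,np.array([p[0],p[1],0])/1000+q@Rz(p[2]).T,v,False)
    return sm(im)
def nm(f,p0,st): 
    S=np.array([p0]+[np.add(p0,e) for e in np.diag(st)]);r=minimize(f,p0,method="Nelder-Mead",options=dict(initial_simplex=S,maxiter=400));return r.x.round(2),round(r.fun,1)
E
python3 - <<'E'
from fit import *
s=load("scene4");I=s["image"].astype(int);hsv=cv2.cvtColor(s["image"],cv2.COLOR_RGB2HSV)
br=cv2.inRange(hsv,(8,110,60),(25,255,255));br[:137]=0;br[160:]=0;br[:,:360]=0;br[:,:][:,395:]=0
bm=cv2.GaussianBlur(br.astype(np.float32)/255,(0,0),.8)
w=np.zeros((384,512));w[145:162,365:395]=1
print("brass",br.sum()/255, nm(lambda p:(w*(keyren(s,p)-bm)**2).sum()+((p[2]-92.6)/1.5)**2+((p[3]+7.5)/3)**2,[590,230,92.6,-7.5],[3,3,2,3]))
pl=((I[:,:,0]-I[:,:,1]>4)&(I[:,:,0]>115)&(hsv[:,:,1]<60)).astype(np.uint8);pl[:152]=0;pl[178:]=0;pl[:,:352]=0;pl[:,398:]=0
pm=cv2.GaussianBlur(pl.astype(np.float32),(0,0),.8);print("plate px",pl.sum(),I[171,386],I[182,390])
wp=np.zeros((384,512));wp[150:182,350:402]=1;wp*=1-(br>0)
print("plate",nm(lambda p:(wp*(plateren(s,p)-pm)**2).sum(),[590,230,-7.5],[3,3,3]))
E
```

```text
brass 111.0 (array([591.53, 231.1 ,  92.58,  -7.76]), np.float64(0.8))
plate px 365 [191 183 175] [119 124 120]
plate (array([593.5 , 229.55,  -8.09]), np.float64(45.9))
```

>>> jog_arm([
  [[0, -0.001, 0, 0.02, 0, 0, 0], [0, -0.001, 0, 0.028, 0, 0, 0], [0, -0.001, 0, 0.033, 0, 0, 0], [0, -0.001, 0, 0.037, 0, 0, 0], [0, -0.001, 0, 0.04, 0, 0, 0], [0, -0.001, 0, 0.04, 0, 0, 0]],
])

```text
clock: 16.82
tool_pos: [0.5909, 0.2306, 0.0852]
orientation: [-180.0, 0.0, 172.5]
force: [-0.4, -0.7, -0.3]
opening: 0.0142
gripper_force: 30.0
```

>>> jog_arm([
  [[0, 0, 0, 0.004, 0, 0, 0], [0, 0, 0, 0.007, 0, 0, 0], [0, 0, 0, 0.01, 0, 0, 0], [0, 0, 0, 0.0115, 0, 0, 0], [0, 0, 0, 0.0115, 0, 0, 0]],
])

```text
clock: 17.45
tool_pos: [0.5909, 0.2306, 0.0736]
orientation: [-180.0, -0.0, 172.5]
force: [-0.4, -0.3, -0.4]
opening: 0.0137
gripper_force: 30.0
```

>>> jog_arm([
  [[0, 0, 0, 0.001, 0, 0, 0], [0, 0, 0, 0.0015, 0, 0, 0], [0, 0, 0, 0.002, 0, 0, 0], [0, 0, 0, 0.002, 0, 0, 0]],
])

```text
clock: 17.95
tool_pos: [0.591, 0.2306, 0.0723]
orientation: [-180.0, 0.0, 172.5]
force: [-2.6, -0.6, 5.0]
opening: 0.0137
gripper_force: 30.0
```

>>> jog_arm([
  [[0, 0, 0, -0.0012, 0, 0, 0], [0, 0, 0, -0.0012, 0, 0, -10], [0, 0, 0, -0.0012, 0, 0, -20], [0, 0, 0, -0.0012, 0, 0, -30], [0, 0, 0, -0.0012, 0, 0, -40], [0, 0, 0, -0.0012, 0, 0, -50], [0, 0, 0, -0.0012, 0, 0, -60], [0, 0, 0, -0.0012, 0, 0, -70], [0, 0, 0, -0.0012, 0, 0, -80], [0, 0, 0, -0.0012, 0, 0, -90], [0, 0, 0, -0.0012, 0, 0, -90], [0, 0, 0, -0.0012, 0, 0, -90], [0, 0, 0, -0.0012, 0, 0, -90]],
])

```text
clock: 19.58
tool_pos: [0.5909, 0.2306, 0.0729]
orientation: [-180.0, -0.0, -97.7]
force: [0.1, -0.2, -0.8]
opening: 0.0138
gripper_force: 30.0
```

>>> jog_arm([
  [[0, 0, 0, 0.0006, 0, 0, 0], [0, 0, 0, 0.0006, 0, 0, 0], [0.3, 0, 0, 0.0006, 0, 0, 0], [0.6, 0, 0, 0.0006, 0, 0, 0], [0.6, 0, 0, 0.0006, 0, 0, 0], [0.6, 0, 0, 0.0006, 0, 0, 0], [0.6, 0, 0, 0.0006, 0, 0, 0], [0.6, 0, 0, -0.04, 0, 0, 0], [0.6, 0, 0, -0.1, 0, 0, 0], [0.6, 0.06, 0, -0.13, 0, 0, 0], [0.6, 0.12, 0, -0.13, 0, 0, 0], [0.6, 0.18, 0, -0.13, 0, 0, 0], [0.6, 0.24, 0, -0.13, 0, 0, 0], [0.6, 0.3, 0, -0.13, 0, 0, 0], [0.6, 0.35, 0, -0.13, 0, 0, 0], [0.6, 0.35, 0, -0.13, 0, 0, 0], [0.6, 0.35, 0, -0.13, 0, 0, 0]],
])

```text
clock: 21.7
tool_pos: [0.5449, -0.1164, 0.2031]
orientation: [-180.0, -0.0, -97.6]
force: [-0.4, -0.6, -0.1]
opening: 0.0526
gripper_force: 0.0
```

```bash
python3 go.py; python3 - <<'E'
from h import *
from plant import ctrl
P=[]
for n,(a,b,c,e) in {"scene":(130,220,340,430),"top":(130,206,130,206)}.items():
    s=ctrl.snapshot(n);pickle.dump(s,open(n+"5.pkl","wb"))
    P.append(cv2.resize(s["image"][a:b,c:e],(400,400),interpolation=2))
    for c,st,m in blobs(s,*COL["blue"][:2],60):
        if 110<c[0]<410 and 135<c[1]<235: print(n,c.round(1),st[4],*rect(s,m,.0965))
cv2.imwrite("pics/p6.png",np.hstack(P)[:,:,::-1])
E
```

```text
t 21.7 pos [ 0.5449 -0.1164  0.2031] [-1.7999e+02 -2.0000e-02 -9.7590e+01] j [  8.1  10.5 -16.4   0.  -63.2 -15.7] F [-0.4 -0.6 -0.1] open 0.0526 g 0.0
scene [378.1 155. ] 212 [604.  215.8] 72.0 34.6 122.0
```

View pics/p6.png

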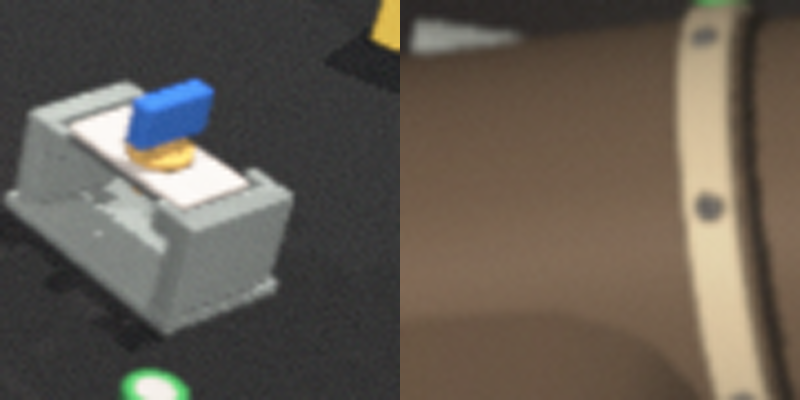

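The scene view shows the key upright and crosswise with its collar on the flat plate (handle at (170,112), collar at (162,155)), and the head tip visible under the bridge at (137,188). Handing in.

```bash
python3 -c "
from plant import ctrl
print(ctrl.close_job())"
```

```text
the job is handed in; nothing more can be done
None
```

The job is handed in at about 22 s of the 64 s allowed, with no verdict returned. The last picture shows the plate flat in the stage and the T-key released, upright and turned crosswise with its collar on the plate. I didn't touch the mounts or the loupe.

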